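# Push the spare spawn bottle into the packed rack

## Robot

A 6-joint arm with a two-finger parallel gripper is mounted at the origin on the work surface. World frame = base frame: x ahead of the robot, y to its left, z up, the work surface at z = 0. Lengths are in m, angles in rad, forces in N, time in s.
With the tool pointing down it reaches from about 0.35 to 0.85 m from the base axis. Payload 8.1 kg.
Tool frame: the origin (TCP) lies midway between the tips of the shut fingers; the grasp point (between the pads) lies 19 mm behind it; z points along the fingers, y is the line along which they close (so a half turn about z gives the same grasp; the last joint's range is limited). The gripper opens to 93 mm and grips with 3 to 60 N. Pads are 15 mm wide; open, the fingers measure 128 mm over their backs; the gripper's body (75 mm by 188 mm) begins 65 mm behind the grasp point.
Start: joints at [1.224, 0.13, 1.488, -0, 1.523, -0.085], TCP at [0.155, 0.58, 0.219] pointing down, gripper open.
Joint ranges: [-2.96, 2.96], [-0.89, 2.26], [0.02, 2.5], [-1.34, 4.48], [0, 2.73], [-2.66, 2.66]. Speed limits (rad/s): [2.39, 2.39, 2.79, 3.14, 3.14, 3.14].

## Interface

Orientations are given as a 3x3 rotation matrix whose columns are the frame's x, y, z axes.
In Python, from plant import env, claw, planner, readout, optics, finish_job gives the robot as it stands. Calls block until the motion is done:
- env.goto(position, orientation): joint-space move of the TCP to a pose.
- env.move_straight(position, frame=None, v=0.15): straight line of the TCP; frame=None keeps the orientation; v is the mean speed in m/s.
- env.movej(angles): joint-space move.
- claw.gripper_to(opening): finger opening in m; the grip force is fixed at half the most; returns when the fingers have stopped.
- env.pause(seconds).
- planner.solve_ik(position, orientation): joint angles nearest the present ones, or None.
- readout.get_obs(): the state.
- optics.capture(name): name is "scene" or "top"; returns the picture (480x640x3 uint8, red, green, blue); there is no depth.
- optics.camera_model(name): a dict with "K" (3x3 intrinsics, pixels), "extrinsics" (4x4, takes a point from camera to world coordinates). Camera axes: x right, y up, looking along -z (the intrinsics and any distortion apply to the point x, -y, -z); pixel columns grow to the right and rows downward; lengths in m; the calibration is good to about 2 mm. A picture is of the moment at which its call begins. camera_model takes no time and is no camera call.
A pose or a line that the arm cannot do raises env.PlanningError and nothing moves.
- finish_job(): hands the job in; it is judged then, once.
The state is a dict: "t": time; "q": joint angles; "qvel": joint speeds; "joint_efforts": joint torques, N m; "eef_pos": TCP position; "tcp_rot": TCP orientation; "ft_force": force on the tool from outside, world axes, zero at the start; "torque": the same for the moment, N m; "grip_width": finger opening in m; "grip_force": force on a finger pad.
Only numpy, scipy, OpenCV 4.12 (cv2) and the standard library are available. Lean on these libraries where they do the work, as an engineer would, in place of code of your own. Each camera call takes 0.05 s, during which the arm holds its last target. There are 200 camera calls.

## Task

Stand the spare spawn bottle upright on the rack's board in front of the gap in the row, then get it in between its neighbours and fully home against the back board, square with the row. The gap is too narrow and a straight shove jams, so ease the neighbours apart gently, working the bottle from side to side as far as needed, without squeezing the glass hard or ramming the back board. Topple no bottle, keep the others standing in the row, leave the sprayer, the gauge and the snips alone, and let go at the end.

Things in the scene. Friction and masses are not known exactly. Their poses are not given: they have to be found in the camera images.
- spare_centre (a point): the spare spawn bottle, the only one standing on the bench: cloudy cream glass, 150 mm tall. Flat-sided body 84 mm deep (its x) by 48 mm thick (its y), 106 mm tall, upright corners rounded to 10 mm radius; low shoulder up to 112 mm; neck; round white cap 38 mm across, from 124 mm to the top. The point is on its axis 75 mm over its underside; z up. End for end it is the same
- rack: the spawn rack: plywood shelf board, back board and two end cheeks, open at the front (robot side), screwed to the bench. Origin on the bench, midway between the cheeks and 100 mm before the back board's inner face; x to the back board, y left along the row, z up. The board's top is 12 mm over the bench, from x -100 to 100 mm; cheeks 295 mm apart inside, 80 mm tall; back board 95 mm tall
- back_board: the rack's back board, fixed to it; origin at the foot of its inner face, midway between the cheeks; axes as the rack. Five spawn bottles stand along the back board, long sides front to back, a few mm apart, with one gap of only 26 to 29 mm; pushed close together, six fit with 7 mm to spare in all. A bottle fully home touches the back board, its axis 42 mm before it; about 115 mm of bare board lies before the row
- row_l2_centre (a point): the row's bottle on the left (+y) of the gap, same make as the spare one. The point is on its axis 75 mm over its underside; axes as the spare bottle's. All six bottles weigh 0.5 to 0.7 kg each, full of grain, and slide on the varnished wood and on each other (friction 0.31 to 0.38). Pushed straight at both neighbours it tends to jam; worked from side to side it goes in
- row_r3_centre (a point): the row's bottle on the right (-y) of the gap, same make. Point and axes as row_l2
- row_l1_centre (a point): the row's bottle between row_l2 and the left cheek, same make. Point and axes as row_l2
- row_r2_centre (a point): the row's bottle next to row_r3 on its right, same make. Point and axes as row_l2
- row_r1_centre (a point): the row's bottle between row_r2 and the right cheek, same make. Point and axes as row_l2
- sprayer: a white round spray bottle with a green trigger head, 72 mm across, 228 mm tall, on the bench. Origin: centre of its underside. Bystander, to be left alone
- gauge: a round dial gauge 72 mm across on a wooden foot, 121 mm tall, on the bench to the right of the rack. Origin: centre of its underside. Bystander, to be left alone
- snips: harvest snips with red handles, 180 mm long, 16 mm thick, lying flat on the bench to the left of the rack. Origin: under their pivot. Bystander, to be left alone

How it is judged:
On the way:
1. the spare bottle stands upright on the rack's board in front of the gap, not yet in the row (x of spare_centre in the frame of rack between -0.075 and 0 m and y of spare_centre in the frame of rack between -0.01 and 0.06 m and z of spare_centre in the frame of rack below 0.092 m and angle between spare_centre's own z axis and vertical below 0.12 rad), for 0.2 s.
At the end, for the whole second after the job is handed in: the spare bottle stands between row_l2 and row_r3, within 3 mm of home against the back board, upright within 0.06 rad and square to the rack within 0.08 rad; the other five stand upright (0.06 rad) in the row within 10 mm of the back board; all six at rest (x of spare_centre in the frame of rack above 0.055 m and y of spare_centre in the frame of rack between 0.015 and 0.033 m and z of each of spare_centre, row_l2_centre, row_r3_centre, row_l1_centre, row_r2_centre, row_r1_centre in the frame of rack below 0.09 m and angle between each of spare_centre, row_l2_centre, row_r3_centre, row_l1_centre, row_r2_centre, row_r1_centre's own z axis and vertical below 0.06 rad and angle between the x axis of spare_centre and the x axis of rack, either way round below 0.08 rad and x of each of row_l2_centre, row_r3_centre, row_l1_centre, row_r2_centre, row_r1_centre in the frame of rack above 0.048 m and linear speed of each of spare, row_l2, row_r3, row_l1, row_r2, row_r1 below 0.01 m/s); the robot touches nothing.
It fails at once if the spare bottle or the fingers press a bottle of the row with more than 25 N (contact force between any of spare, the fingers and row_l2 above 25 N or contact force between any of spare, the fingers and row_r3 above 25 N).
It fails at once if the spare bottle is rammed against the back board with more than 25 N (contact force between spare and back_board above 25 N).
It fails at once if a bottle is toppled (one of the row tilted by more than 0.35 rad, or the spare one by more than 0.8 rad) (angle between any of row_l2_centre, row_r3_centre, row_l1_centre, row_r2_centre, row_r1_centre's own z axis and vertical above 0.35 rad or angle between spare_centre's own z axis and vertical above 0.8 rad).
It fails at once if the sprayer, the gauge or the snips are moved by more than 20 mm (distance of any of sprayer, gauge, snips from where it was at the start of the episode above 0.02 m).
It also fails if it takes over 72 s, if anything falls off the work surface, if the arm or the gripper's body presses on something with over 40 N, if the wrist force passes 120 N, or if a joint passes its speed limit or range.

## Working session

There is one attempt and no reset: what is moved stays moved. The work goes in short steps, each a Python script; the robot and the scene stay as the last script left them, time stands still between calls to the robot, and variables do not carry over. Pictures are saved under pics/ and viewed, at most 10 in all, crops included, and the job is handed in when it is done.

```bash
mkdir -p pics; ls
python3 - <<'E'
from plant import env, claw, planner, readout, optics
import cv2, numpy as np
np.set_printoptions(precision=4,suppress=True)
for n in ("scene","top"):
    cv2.imwrite(f"pics/{n}0.png",optics.capture(n)[:,:,::-1])
    m=optics.camera_model(n); print(n,m)
o=readout.get_obs(); print(o)
E
```

```text
pics
scene {'K': array([[532.5256,   0.    , 311.3744],
       [  0.    , 532.5256, 249.5089],
       [  0.    ,   0.    ,   1.    ]]), 'extrinsics': array([[-0.3508, -0.5576,  0.7524,  1.4124],
       [ 0.9364, -0.2136,  0.2784,  0.3348],
       [ 0.0055,  0.8022,  0.597 ,  0.7694],
       [ 0.    ,  0.    ,  0.    ,  1.    ]])}
top {'K': array([[570.5231,   0.    , 313.1251],
       [  0.    , 570.5231, 228.8395],
       [  0.    ,   0.    ,   1.    ]]), 'extrinsics': array([[ 0.1056,  0.9709, -0.2151,  0.311 ],
       [-0.9944,  0.1032, -0.0226, -0.0235],
       [ 0.0002,  0.2163,  0.9763,  1.1986],
       [ 0.    ,  0.    ,  0.    ,  1.    ]])}
{'t': 0.1, 'q': array([ 1.2236,  0.1311,  1.4891,  0.    ,  1.523 , -0.0854]), 'qvel': array([ 0.0019, -0.0004, -0.0018, -0.0002, -0.0011,  0.0006]), 'joint_efforts': array([  0.0011, -56.1339, -49.3095,   0.0772,   0.0292,  -0.    ]), 'eef_pos': array([0.1551, 0.5791, 0.2177]), 'tcp_rot': array([[-0.9659,  0.2588, -0.0006],
       [ 0.2588,  0.9659, -0.0015],
       [ 0.0002, -0.0016, -1.    ]]), 'ft_force': array([-0.4864,  0.149 ,  0.9126]), 'torque': array([-0.0029,  0.0289,  0.0306]), 'grip_force': 0.0, 'grip_width': 0.09288989774786223}
```

View pics/top0.png

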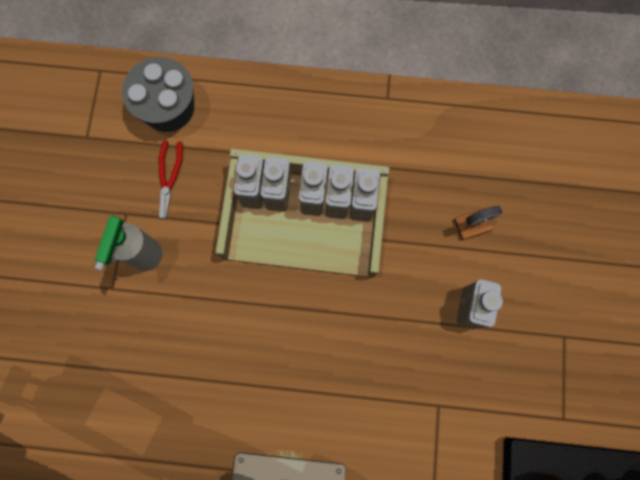

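View pics/scene0.png

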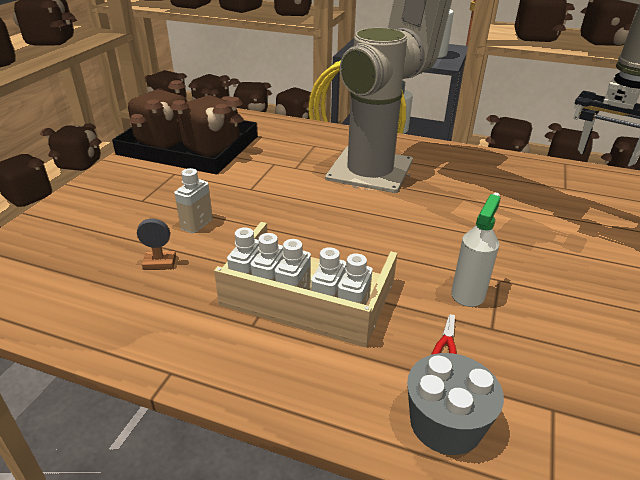

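The top view shows the rack with its row at about (235–385, 150–270). The gap lies between the caps at (275,165) and (313,172). The spare is at (487,302), the gauge at (478,222), the snips at (170,180) and the sprayer at (130,245). I'll zoom in to pick features.

Run:
```python
import cv2, numpy as np
t=cv2.imread("pics/top0.png"); s=cv2.imread("pics/scene0.png")
a=cv2.resize(t[140:285,205:405],(800,580),interpolation=cv2.INTER_CUBIC)[:, :]
b=cv2.resize(t[265:345,445:520],(300,320),interpolation=cv2.INTER_CUBIC)
c=cv2.resize(s[215:345,205:405],(500,325),interpolation=cv2.INTER_CUBIC)
d=cv2.resize(s[160:240,165:225],(225,300),interpolation=cv2.INTER_CUBIC)
M=np.zeros((600,800,3),np.uint8)
M[:320,:300]=b; M[:325,300:]=c; M[325:, :225]=d[:275]
e=cv2.resize(t[145:275,210:395],(391,275)); M[325:,300:691]=e
cv2.imwrite("pics/m0.png",M)
```

```text
(no output)
```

View pics/m0.png

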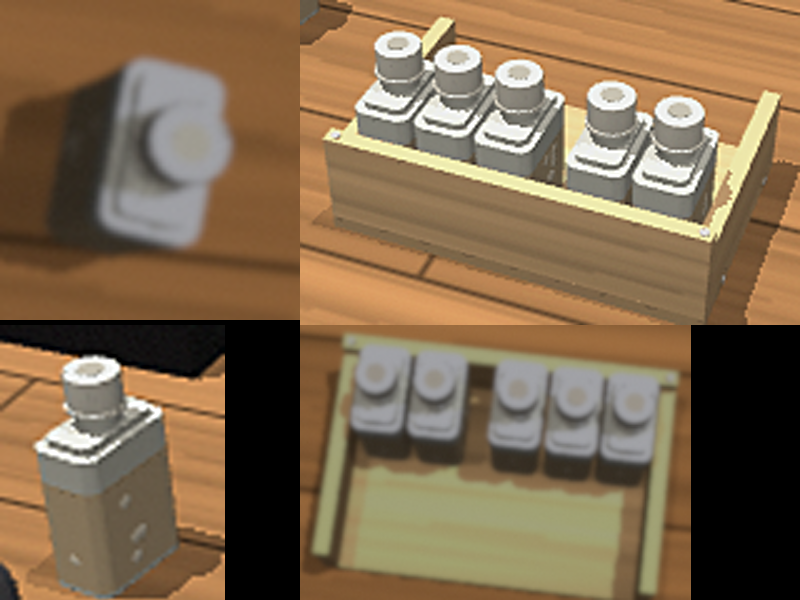

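The tan cap centres are clear in both views. The rack's yellow outline in the top view gives its yaw, centre and front edge.

```bash
cat > h.py <<'E'
import cv2, numpy as np
from plant import env, claw, planner, readout, optics, finish_job
np.set_printoptions(precision=4,suppress=True)
CM={n:optics.camera_model(n) for n in("scene","top")}
def ray(n,p):
    m=CM[n]; d=np.linalg.inv(m["K"])@[p[0],p[1],1]; E=m["extrinsics"]
    return E[:3,3],E[:3,:3]@(d*[1,-1,-1])
def onz(n,p,z):
    o,d=ray(n,p); return o+d*(z-o[2])/d[2]
def tri(pa,pb):
    A=[];B=[]
    for n,p in(("scene",pa),("top",pb)):
        o,d=ray(n,p); d=d/np.linalg.norm(d); P=np.eye(3)-np.outer(d,d); A.append(P);B.append(P@o)
    return np.linalg.lstsq(np.vstack(A),np.hstack(B),rcond=None)[0]
def proj(n,X):
    m=CM[n];E=m["extrinsics"]; c=E[:3,:3].T@(np.asarray(X)-E[:3,3]); u=m["K"]@(c*[1,-1,-1]); return u[:2]/u[2]
E
python3 - <<'E'
from h import *
t=cv2.imread("pics/top0.png"); s=cv2.imread("pics/scene0.png")
def tan(im,p,r):
    x,y=np.round(p).astype(int); w=im[y-r:y+r+1,x-r:x+r+1].astype(float)
    g=w[...,2]-w[...,0]; g=np.clip(g-np.median(g)-.3*(g.max()-np.median(g)),0,None)
    yy,xx=np.mgrid[-r:r+1,-r:r+1]; return np.array([x+(g*xx).sum()/g.sum(),y+(g*yy).sum()/g.sum()])
S=[(244.6,231.8),(267.8,237),(292.6,243),(329.4,252.6),(356.6,258.2),(189.8,171.5)]
T=[(366.4,178),(340,176.5),(313,172),(274,165.4),(246.9,168.2),(491,301.5)]
T[3]=(210+(435-300)/2.114,145+(379-325)/2.114);T[0]=(210+(632-300)/2.114,145+(403-325)/2.114)
for i,(a,b) in enumerate(zip(S,T)):
    a2=tan(s,a,3);b2=tan(t,b,4); z=.15 if i==5 else .162
    print(a2,b2,onz("scene",a2,z)[:2],onz("top",b2,z)[:2],tri(a2,b2))
hsv=cv2.cvtColor(t,cv2.COLOR_BGR2HSV)
print(hsv[250,290],hsv[160,310],hsv[250,430],hsv[200,228])
m=((hsv[...,0]>=21)&(hsv[...,0]<36)&(hsv[...,1]>60)).astype(np.uint8); m[:,:200]=0;m[:,420:]=0;m[:130]=0;m[300:]=0
c=max(cv2.findContours(m,cv2.RETR_EXTERNAL,cv2.CHAIN_APPROX_NONE)[0],key=cv2.contourArea)[:,0]
out=t.copy(); cv2.drawContours(out,[c[:,None]],-1,(0,0,255),1)
# spare mask
m2=((hsv[...,1]<60)&(hsv[...,2]>110)).astype(np.uint8); m2[:265]=0;m2[345:]=0;m2[:,:445]=0;m2[:,520:]=0
c2=max(cv2.findContours(m2,cv2.RETR_EXTERNAL,cv2.CHAIN_APPROX_NONE)[0],key=cv2.contourArea)
cv2.drawContours(out,[c2],-1,(0,0,255),1)
h=np.array([onz("top",p,.109)[:2] for p in c2[:,0]]); 
np.save("c2.npy",h); print("spare rect",cv2.minAreaRect((h*1000).astype(np.float32)))
np.save("rc.npy",c); print(cv2.minAreaRect(c))
v=cv2.resize(out[140:350,205:525],(800,525),interpolation=cv2.INTER_NEAREST); cv2.imwrite("pics/c1.png",v)
E
```

```text
[244.4043 231.1064] [367.8699 181.4017] [ 0.6372 -0.0951] [ 0.6419 -0.093 ] [ 0.641  -0.0929  0.165 ]
[267.9405 236.4881] [340.5762 178.1933] [ 0.6374 -0.0435] [ 0.6427 -0.041 ] [ 0.6417 -0.0411  0.1655]
[292.7246 243.1594] [312.7886 174.2764] [0.6406 0.0106] [0.6449 0.0123] [0.6441 0.0121 0.1647]
[328.7228 251.802 ] [273.1636 170.1451] [0.6421 0.085 ] [0.6451 0.0882] [0.6447 0.087  0.1643]
[356.9677 257.6935] [245.3373 167.3386] [0.6405 0.1404] [0.6451 0.1417] [0.6442 0.1413 0.1648]
[189.3295 171.1604] [492.4649 300.4108] [ 0.44   -0.3415] [ 0.4431 -0.3401] [ 0.4429 -0.3395  0.1518]
[ 29  81 161] [ 30  52 162] [ 14 155 140] [ 31  70 161]
spare rect ((442.4509582519531, -342.2215576171875), (55.52656936645508, 84.3875732421875), 81.74569702148438)
((295.8538818359375, 239.66925048828125), (130.36048889160156, 55.691593170166016), 7.125016689300537)
```

View pics/c1.png

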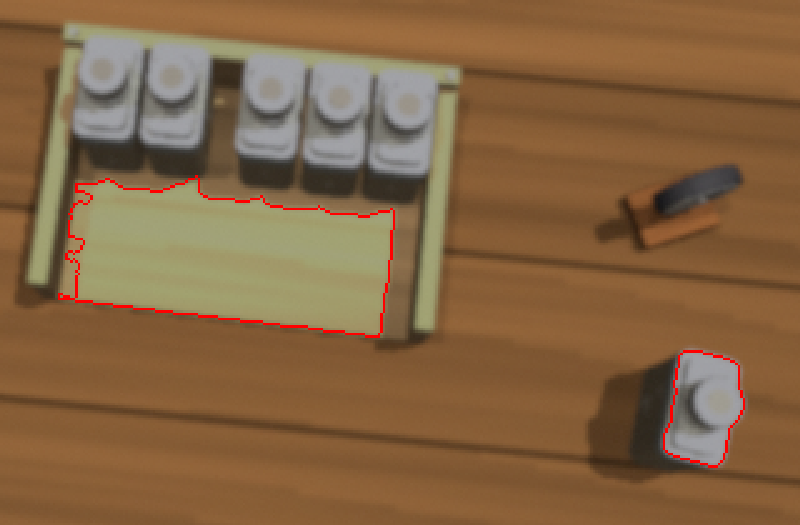

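The contour gives the board's front edge, and the corners read in this view as left front (28,283), left back (66,26), right front (436,332) and right back (461,68). The spare outline is at (703,408).

Run:
```python
from h import *
V=lambda x,y:(205+x/2.5,140+y/2.5)
c=np.load("rc.npy"); 
# front edge: bottom-most contour per column
xs=np.arange(240,352); f=np.array([onz("top",(x,c[c[:,0]==x][:,1].max()+.5),.012)[:2] for x in xs])
p=np.polyfit(f[:,1],f[:,0],1); print("front edge x=%.4f*y+%.4f yaw %.4f"%(p[0],p[1],-np.arctan(p[0])))
caps=np.array([[.6396,-.094],[.640,-.0422],[.6427,.0115],[.6436,.0866],[.6428,.141]]); q=np.polyfit(caps[:,1],caps[:,0],1);print("caps",q)
for n,a,z in(("LF",(28,283),.08),("LB",(66,26),.095),("RF",(436,332),.08),("RB",(461,68),.095),("boardL",(60,298),.012),("boardR",(405,342),.012)):
    print(n,onz("top",V(*a),z)[:2])
sv=lambda x,y:(205+(x-300)/2.5,215+y/2.5)
for n,a in(("sRB",(329,137)),("sLB",(709,235))): print(n,onz("scene",sv(*a),.095)[:2])
h=np.load("c2.npy")
# long-edge fits of the spare: side without cap
r=cv2.minAreaRect((h*1000).astype(np.float32)); a=np.radians(r[2]-90); R=np.array([[np.cos(a),np.sin(a)],[-np.sin(a),np.cos(a)]])
k=(h-np.array(r[0])/1000)@R.T; print("k range",k.min(0),k.max(0))
for sgn in(1,-1):
    for lo,hi in((-.03,.03),(-.034,-.015),(.015,.034)):
        e=[]
        for x in np.linspace(lo,hi,16):
            w=k[(abs(k[:,0]-x)<.003)&(k[:,1]*sgn>0)]
            if len(w): e.append((x,w[:,1].mean()))
        e=np.array(e); pf=np.polyfit(e[:,0],e[:,1],1); print(sgn,lo,"off %.4f yaw %.4f"%(pf[1],a+np.arctan(pf[0])))
```

```text
front edge x=0.0124*y+0.4856 yaw -0.0124
caps [0.0166 0.6414]
LF [0.4877 0.1889]
LB [0.6997 0.1854]
RF [ 0.4828 -0.1371]
RB [ 0.6979 -0.1384]
boardL [0.4885 0.1731]
boardR [ 0.4821 -0.1189]
sRB [ 0.695  -0.1339]
sLB [0.697  0.1836]
k range [-0.0422 -0.0278] [0.0422 0.0278]
1 -0.03 off 0.0260 yaw -0.1244
1 -0.034 off 0.0226 yaw -0.2825
1 0.015 off 0.0268 yaw -0.1369
-1 -0.03 off -0.0224 yaw -0.1954
-1 -0.034 off -0.0208 yaw -0.1814
-1 0.015 off -0.0293 yaw 0.1663
```

```bash
cat >> h.py <<'E'
YAW=-.015; O=np.array([.586,.0246])
u=np.array([np.cos(YAW),np.sin(YAW)]); w=np.array([-u[1],u[0]])
def W(x,y,z): p=O+x*u+y*w; return np.array([p[0],p[1],z])
def toR(p): d=np.asarray(p)[:2]-O; return np.array([d@u,d@w,p[2]])
def down(a):  # tool pointing down, closing along direction a (rad from world x)
    y=np.array([np.cos(a),np.sin(a),0]); z=np.array([0,0,-1.]); return np.column_stack([np.cross(y,z),y,z])
def best(p,a):
    """the half-turn variant with the smaller last-joint travel"""
    q0=readout.get_obs()["q"]; c=[]
    for k in(0,np.pi):
        q=planner.solve_ik(p,down(a+k))
        if q is not None: c.append((abs(np.array(q)-q0).max(),abs(q[5]),down(a+k),np.array(q)))
    c.sort(key=lambda s:s[1]); return c[0][2],c[0][3]
def st(tag="",b=np.zeros(3)):
    o=readout.get_obs(); print(tag,"t%.2f"%o["t"],"R",toR(o["eef_pos"]),"F",o["ft_force"]-b,"g %.4f %.1f"%(o["grip_width"],o["grip_force"])); return o
E
cat > spread.py <<'E'
from h import *
claw.gripper_to(0.0)
p=readout.get_obs()["eef_pos"]; env.move_straight([p[0],p[1],.34],v=.3)
X=.057; P=W(X,.0243,.30); R,q=best(P,YAW); print(q)
env.goto(P,R); st("above")
cv2.imwrite("pics/top1.png",optics.capture("top")[:,:,::-1])
cv2.imwrite("pics/scene1.png",optics.capture("scene")[:,:,::-1])
E
python3 spread.py
python3 - <<'E'
import cv2,numpy as np
a=cv2.imread("pics/scene1.png")[150:350,180:420]; cv2.imwrite("pics/s1c.png",cv2.resize(a,(720,600),interpolation=cv2.INTER_CUBIC))
E
```

```text
[-0.0049  0.236   1.2231 -0.      1.6825  0.0101]
above t4.67 R [0.0569 0.0254 0.3001] F [-0.6294  0.1417 -0.13  ] g 0.0007 0.0
```

View pics/s1c.png

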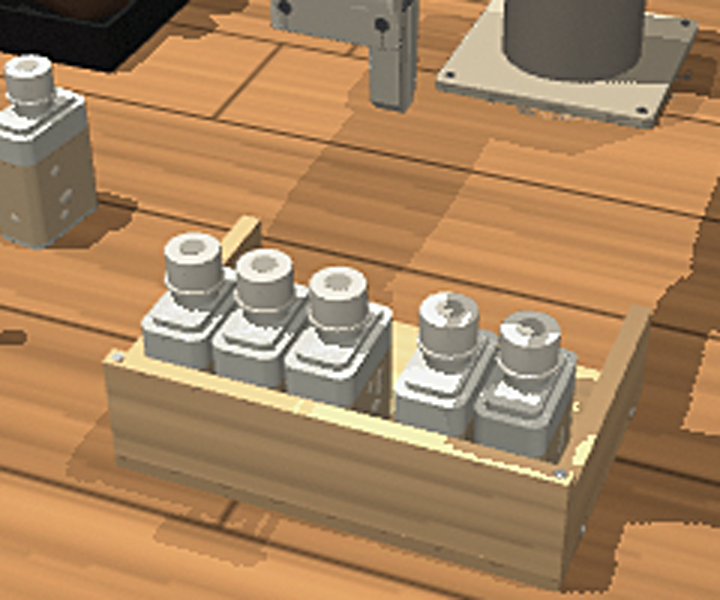

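The closed fingers hang at crop (393,100), above the gap between the caps at (340,280) and (448,312). Next I descend into the gap and ease both neighbours outward, stopping on force.

```bash
cat > push.py <<'E'
from h import *
import sys
X=.057; z=.081; yc=.0243
b=readout.get_obs()["ft_force"]
env.move_straight(W(X,yc,.17),v=.15); st("hi",b)
for h in (.125,.11,z):
    env.move_straight(W(X,yc,h),v=.06); o=st("down",b)
    if np.abs(o["ft_force"]-b).max()>6: print("touch"); env.move_straight(W(X,yc,.2)); sys.exit()
b=o["ft_force"]
def push(y0,y1):
    y=y0; s=np.sign(y1-y0)
    while s*(y1-y)>1e-6:
        y+=s*min(.002 if abs(y1-y)>.0045 else .0007,abs(y1-y)); env.move_straight(W(X,y,z),v=.025)
        o=readout.get_obs(); f=(o["ft_force"]-b)@np.r_[w,0]*s
        print("y%.4f f%.1f a%.4f"%(y,f,toR(o["eef_pos"])[1]),end="; ")
        if f<-9: print("STOP"); break
    print(); st("end",b); return y
push(yc,.0420)
env.move_straight(W(X,yc,z),v=.08)
push(yc,.0060)
env.move_straight(W(X,yc,z),v=.08); st("mid",b)
cv2.imwrite("pics/scene2.png",optics.capture("scene")[:,:,::-1])
E
python3 push.py;  python3 - <<'E'
import cv2,numpy as np
a=cv2.imread("pics/scene2.png")[150:350,180:420]; cv2.imwrite("pics/s2c.png",cv2.resize(a,(720,600),interpolation=cv2.INTER_CUBIC))
E
```

```text
hi t5.78 R [0.0578 0.0243 0.1714] F [ 0.1125  0.6074 -1.186 ] g 0.0005 0.0
down t6.68 R [0.0573 0.0243 0.1254] F [-0.0454 -0.2901  0.7924] g 0.0003 0.0
down t7.08 R [0.0563 0.0243 0.109 ] F [ 0.2052 -0.2332 -1.1189] g 0.0005 0.0
down t7.72 R [0.0569 0.0243 0.0807] F [-0.1638  0.447   0.6319] g 0.0002 0.0
y0.0263 f-0.5 a0.0265; y0.0283 f-0.3 a0.0285; y0.0303 f-0.6 a0.0304; y0.0323 f-2.6 a0.0321; y0.0343 f-3.0 a0.0343; y0.0363 f-2.2 a0.0364; y0.0383 f-2.9 a0.0382; y0.0390 f-5.0 a0.0389; y0.0397 f-4.4 a0.0397; y0.0404 f-4.7 a0.0405; y0.0411 f-4.6 a0.0412; y0.0418 f-4.2 a0.0419; y0.0420 f-3.9 a0.0420; 
end t10.97 R [0.057 0.042 0.081] F [-0.2658 -3.8507 -1.42  ] g 0.0006 2.2
y0.0223 f-0.1 a0.0224; y0.0203 f-1.3 a0.0206; y0.0183 f-0.8 a0.0183; y0.0163 f-0.5 a0.0161; y0.0143 f-3.3 a0.0144; y0.0123 f-2.3 a0.0123; y0.0103 f-4.3 a0.0105; y0.0096 f-4.6 a0.0100; y0.0089 f-4.7 a0.0094; y0.0082 f-5.6 a0.0087; y0.0075 f-5.1 a0.0080; y0.0068 f-5.1 a0.0075; y0.0061 f-7.7 a0.0074; y0.0060 f-8.6 a0.0074; 
end t14.84 R [0.057  0.0074 0.081 ] F [ 0.6982  8.5699 -0.1191] g 0.0001 4.7
mid t15.22 R [0.0569 0.0245 0.0809] F [ 0.0295 -0.5222 -0.9833] g 0.0005 0.0
```

View pics/s2c.png

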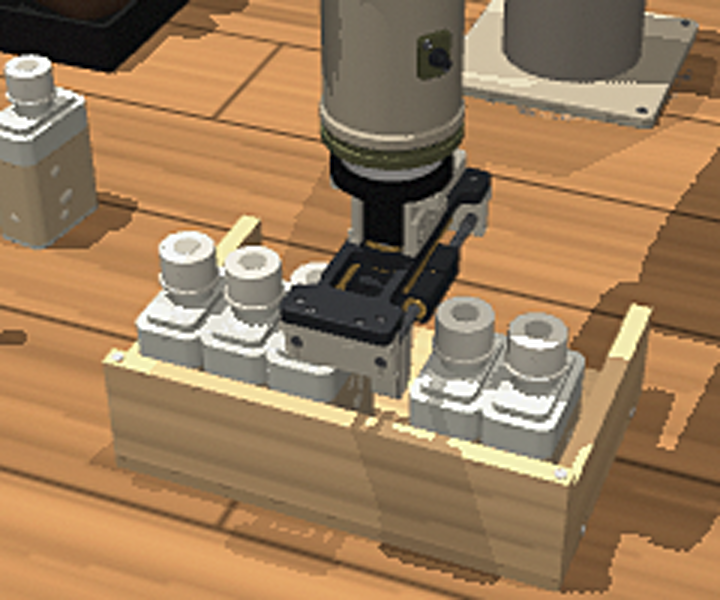

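The row parted cleanly: all bottles are upright, and the gap at crop (395,380) is nearly wide enough. The left side had not reached its stop, so I'll ease it further, then the right a touch more.

```bash
sed -n '/^def push/,/return y/p' push.py > /tmp/f
cat > push2.py <<'E'
from h import *
X=.057; z=.081; yc=.0243
b=readout.get_obs()["ft_force"]
E
cat /tmp/f >> push2.py
cat >> push2.py <<'E'
env.move_straight(W(X,.041,z),v=.08)
push(.041,.0475)
env.move_straight(W(X,.009,z),v=.08)
push(.009,.0050)
env.move_straight(W(X,yc,z),v=.08)
env.move_straight(W(X,yc,.24),v=.25); st("up")
cv2.imwrite("pics/scene3.png",optics.capture("scene")[:,:,::-1])
cv2.imwrite("pics/top3.png",optics.capture("top")[:,:,::-1])
E
python3 push2.py;  python3 - <<'E'
import cv2,numpy as np
a=cv2.imread("pics/scene3.png")[150:350,180:420]; cv2.imwrite("pics/s3c.png",cv2.resize(a,(720,600),interpolation=cv2.INTER_CUBIC))
E
```

```text
y0.0430 f-1.6 a0.0427; y0.0437 f-4.1 a0.0431; y0.0444 f-3.7 a0.0442; y0.0451 f-6.5 a0.0443; y0.0458 f-9.5 a0.0443; STOP

end t16.88 R [0.057  0.0443 0.081 ] F [-2.0129 -9.449   0.6835] g 0.0006 4.9
y0.0083 f0.5 a0.0085; y0.0076 f-0.1 a0.0077; y0.0069 f-5.2 a0.0076; y0.0062 f-7.6 a0.0075; y0.0055 f-10.7 a0.0075; STOP

end t18.73 R [0.057  0.0075 0.0811] F [ 0.6344 10.6428 -0.3795] g 0.0001 5.0
up t19.90 R [0.0563 0.024  0.2381] F [-0.4215 -0.465   0.1209] g 0.0004 0.0
```

View pics/s3c.png

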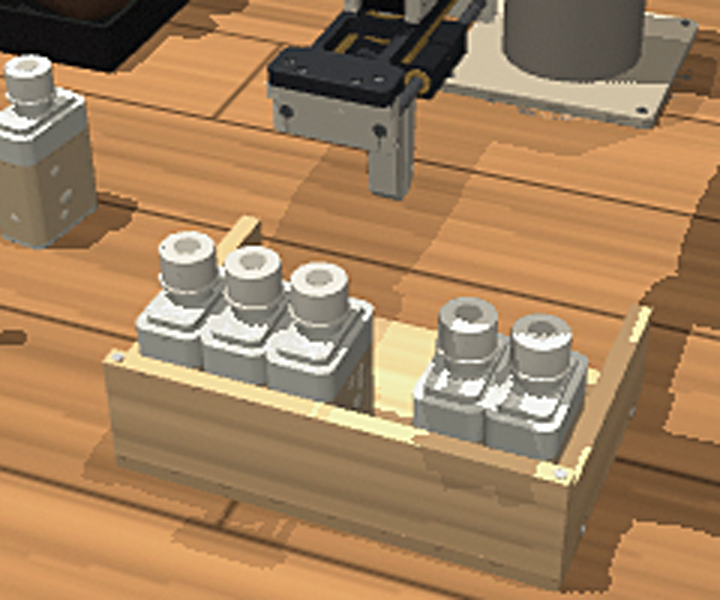

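Both sides are now against their stops, so the gap is centred at my y=0.0259 and about 55 mm wide. Now I fetch the spare with a body grasp across its thickness, which squares it in the fingers.

```bash
cat > fetch.py <<'E'
from h import *
S=np.array([.442,-.3405]); a=-.15+np.pi/2
p=readout.get_obs()["eef_pos"]; env.move_straight([p[0],p[1],.29],v=.3)
claw.gripper_to(.093)
R,q=best([*S,.27],a); print(q)
env.goto([*S,.27],R); b=st("above")["ft_force"]
env.move_straight([*S,.10],v=.2); st("low",b)
env.move_straight([*S,.074],v=.08); o=st("low",b)
if abs(o["ft_force"]-b).max()>8: raise SystemExit("touch")
claw.gripper_to(.03); st("grip",b)
env.move_straight([*S,.09],v=.06); st("lift",b)
env.move_straight([*S,.27],v=.25); o=st("lift",b)
cv2.imwrite("pics/scene4.png",optics.capture("scene")[:,:,::-1])
E
python3 fetch.py;  python3 - <<'E'
import cv2,numpy as np
a=cv2.imread("pics/scene4.png")[60:300,100:420]; cv2.imwrite("pics/s4c.png",cv2.resize(a,(800,600),interpolation=cv2.INTER_CUBIC))
E
```

```text
[-0.7483  0.0005  1.5308 -0.      1.6102  0.9725]
above t23.40 R [-0.1379 -0.3667  0.2701] F [ 0.5398 -0.2864 -0.1422] g 0.0928 0.0
low t24.40 R [-0.1376 -0.3677  0.1014] F [-0.644   0.7343  0.2385] g 0.0926 0.0
low t24.88 R [-0.139  -0.3668  0.0732] F [-1.4356  0.8098  1.2106] g 0.0927 0.0
grip t25.65 R [-0.1385 -0.3672  0.0741] F [-1.3656  0.0791  0.765 ] g 0.0480 30.0
lift t26.07 R [-0.1383 -0.3674  0.0904] F [ 0.1015  0.2472 -6.6045] g 0.0480 30.0
lift t26.93 R [-0.1392 -0.3666  0.2678] F [ 0.2247  0.301  -7.8712] g 0.0480 30.0
```

View pics/s4c.png

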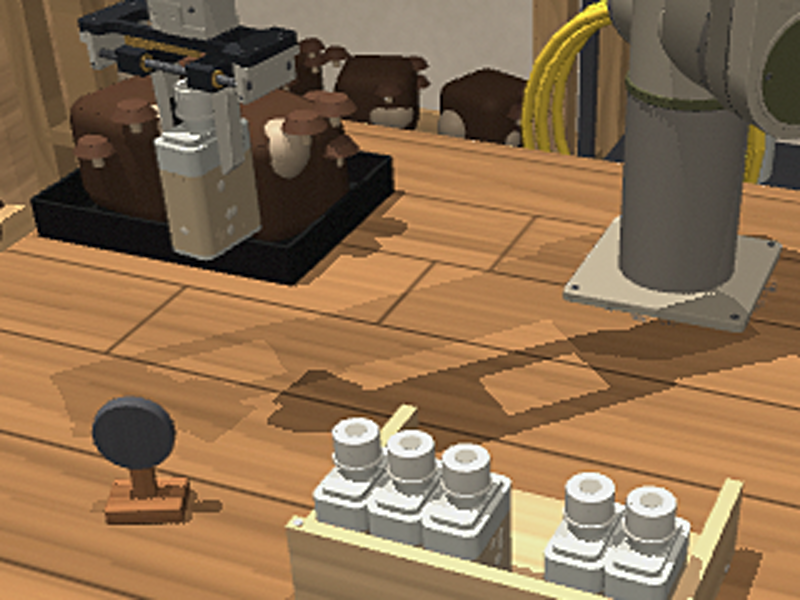

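The bottle hangs upright and flat in the fingers (width 48.0 mm). I'll set it down in front of the gap, release it and regrip the cap from front to back.

```bash
cat > place.py <<'E'
from h import *
Y=.0259; X=-.045
R,q=best(W(X,Y,.27),YAW+np.pi/2); print(q)
env.goto(W(X,Y,.27),R); b=st("above")["ft_force"]
env.move_straight(W(X,Y,.10),v=.2); st("low",b)
z=.0895
while z>.083:
    env.move_straight(W(X,Y,z),v=.03); o=readout.get_obs(); f=(o["ft_force"]-b)[2]; print("z%.4f f%.1f"%(z,f))
    if f>3: break
    z-=.001
claw.gripper_to(.09); env.pause(.4); st("released",b)
env.move_straight(W(X,Y,.27),v=.3)
R,q=best(W(X,Y,.23),YAW); print(q)
env.goto(W(X,Y,.23),R); st("cap above")
cv2.imwrite("pics/scene5.png",optics.capture("scene")[:,:,::-1])
E
python3 place.py;  python3 - <<'E'
import cv2,numpy as np
a=cv2.imread("pics/scene5.png")[150:350,180:420]; cv2.imwrite("pics/s5c.png",cv2.resize(a,(720,600),interpolation=cv2.INTER_CUBIC))
E
```

```text
[-0.0001 -0.038   1.5689 -0.      1.6107 -1.5558]
above t29.14 R [-0.045   0.0255  0.2698] F [ 0.1007 -0.6799 -6.2902] g 0.0476 30.0
low t30.14 R [-0.0439  0.0258  0.1015] F [ 0.1007  0.9298 -0.7047] g 0.0474 30.0
z0.0895 f0.2
z0.0885 f-0.7
z0.0875 f-0.4
z0.0865 f-0.2
z0.0855 f4.4
released t32.89 R [-0.045   0.0259  0.0855] F [0.2277 0.8965 5.9803] g 0.0902 0.0
[-0.0001 -0.0263  1.6297 -0.      1.5382  0.0149]
cap above t35.06 R [-0.0455  0.0259  0.2291] F [ 0.1259 -0.0179  0.5428] g 0.0901 0.0
```

View pics/s5c.png

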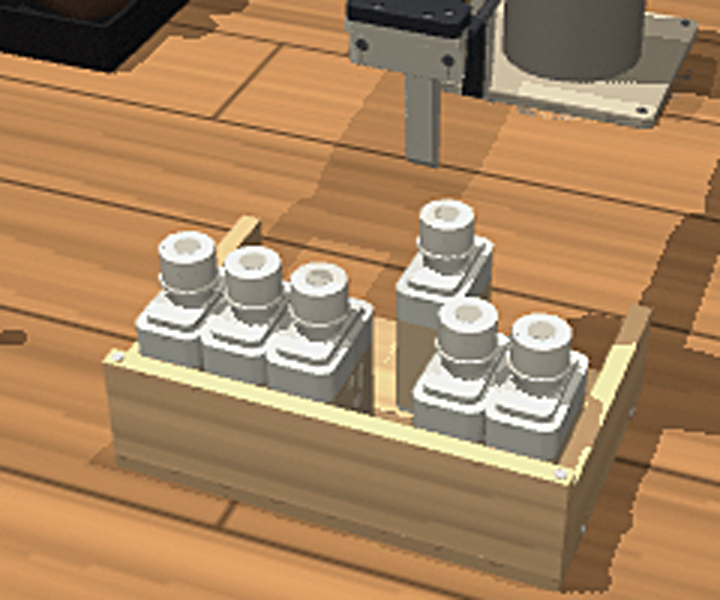

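The spare stands upright and square on the board in front of the gap, with its cap at crop (447,212). Next I grip the cap and ease the bottle in.

```bash
cat > insert.py <<'E'
from h import *
c=onz("scene",(180+447/3,150+212/3),.162); print("spare cap R",toR(c))
Y=.0259; x=-.045; Z=.134
env.move_straight(W(x,Y,.18),v=.2); b=readout.get_obs()["ft_force"]
env.move_straight(W(x,Y,Z),v=.1); st("down",b)
claw.gripper_to(.025); b=st("grip",b)["ft_force"]
for tgt in (-.02,-.005): env.move_straight(W(tgt,Y,Z),v=.08); st("slide",b)
x=-.005; n=0
while x<.064:
    x+=.003 if x<.046 else .0008
    env.move_straight(W(x,Y,Z),v=.03); o=readout.get_obs(); f=o["ft_force"]-b
    print("x%.4f a%s F%s"%(x,toR(o["eef_pos"])[:2],f),o["torque"][2].round(2))
    if f[0]<-8 or abs(f[1])>6: print("STOP"); break
cv2.imwrite("pics/scene6.png",optics.capture("scene")[:,:,::-1])
cv2.imwrite("pics/top6.png",optics.capture("top")[:,:,::-1])
E
python3 insert.py
```

```text
spare cap R [-0.0456  0.0254  0.162 ]
down t36.12 R [-0.0447  0.0259  0.1346] F [ 0.8547 -1.5806 -0.1654] g 0.0901 0.0
grip t36.99 R [-0.0449  0.0259  0.134 ] F [ 1.2382 -1.5874 -0.5546] g 0.0375 30.0
slide t37.46 R [-0.0195  0.0259  0.1341] F [ 0.9823 -1.0868 -0.5363] g 0.0371 30.0
slide t37.80 R [-0.0049  0.0259  0.1338] F [ 0.2834 -0.1271 -2.6006] g 0.0372 30.0
x-0.0020 a[-0.0024  0.0259] F[-1.8072 -0.3106 -0.3211] -0.01
x0.0010 a[0.001  0.0259] F[-2.7213 -0.0191  0.401 ] 0.02
x0.0040 a[0.0042 0.0259] F[-1.2766  0.6622 -0.7004] 0.06
x0.0070 a[0.0072 0.0259] F[-1.0866  0.3261 -2.2821] -0.04
x0.0100 a[0.0102 0.0259] F[-1.0038 -0.4914 -2.0471] -0.06
x0.0130 a[0.0132 0.0259] F[-1.6681 -0.12   -2.3247] -0.0
x0.0160 a[0.0162 0.0259] F[-1.0216  0.3583 -1.9034] -0.06
x0.0190 a[0.0192 0.0259] F[-1.3436  0.2874 -2.5609] 0.0
x0.0220 a[0.0222 0.0259] F[-0.2402  0.4035 -2.7107] -0.0
x0.0250 a[0.0252 0.0259] F[-0.4595  0.0725 -3.0022] -0.03
x0.0280 a[0.0282 0.0259] F[-1.6103  0.3598 -3.9692] 0.05
x0.0310 a[0.0312 0.0259] F[-0.3516  0.1241 -4.0359] 0.03
x0.0340 a[0.0342 0.0259] F[ 0.4757 -0.2973
[... 525 characters left out ...]
 0.01
x0.0508 a[0.0509 0.0259] F[-1.2946  0.2998 -3.8418] 0.03
x0.0516 a[0.0517 0.0259] F[-0.6699  0.385  -4.1599] 0.03
x0.0524 a[0.0525 0.0259] F[-1.1196  0.8952 -4.226 ] 0.05
x0.0532 a[0.0533 0.0259] F[-1.8082 -0.371  -3.9368] -0.01
x0.0540 a[0.0541 0.0259] F[-1.3407  0.0328 -4.5824] -0.02
x0.0548 a[0.0549 0.0259] F[-1.3236 -0.5214 -4.8774] -0.02
x0.0556 a[0.0557 0.0259] F[-1.7226  0.042  -4.9052] -0.02
x0.0564 a[0.0565 0.0259] F[-0.9857 -0.8621 -4.4902] -0.01
x0.0572 a[0.0573 0.0259] F[-0.7492 -0.0446 -5.2321] 0.01
x0.0580 a[0.0579 0.0259] F[-1.573   0.5458 -4.4349] -0.0
x0.0588 a[0.0581 0.026 ] F[-5.6802  0.9456 -1.3549] -0.03
x0.0596 a[0.0582 0.026 ] F[-9.4066  0.6847  1.6338] -0.1
STOP
```

It reached contact at x=0.058, exactly home, with no side load. Now I relax the push, release, rise and check.

```bash
cat > rel.py <<'E'
from h import *
Y=.0259; Z=.134
env.move_straight(W(.0584,Y,Z),v=.03); st("relaxed")
claw.gripper_to(.07); env.pause(.2); st("open")
env.move_straight(W(.0584,Y,.30),v=.2); st("up")
s=optics.capture("scene"); t=optics.capture("top")
cv2.imwrite("pics/scene7.png",s[:,:,::-1]); cv2.imwrite("pics/top7.png",t[:,:,::-1])
a=cv2.resize(s[200:350,200:400,::-1],(800,600),interpolation=cv2.INTER_CUBIC); cv2.imwrite("pics/s7c.png",a)
E
python3 rel.py
```

```text
relaxed t46.65 R [0.058  0.0259 0.134 ] F [-4.8118  1.2502 -2.7012] g 0.0376 30.0
open t47.58 R [0.0584 0.0259 0.134 ] F [-0.2525 -0.1172  0.0517] g 0.0700 0.0
up t48.56 R [0.0578 0.0259 0.2983] F [ 0.1886  0.2549 -0.4101] g 0.0702 0.0
```

View pics/s7c.png

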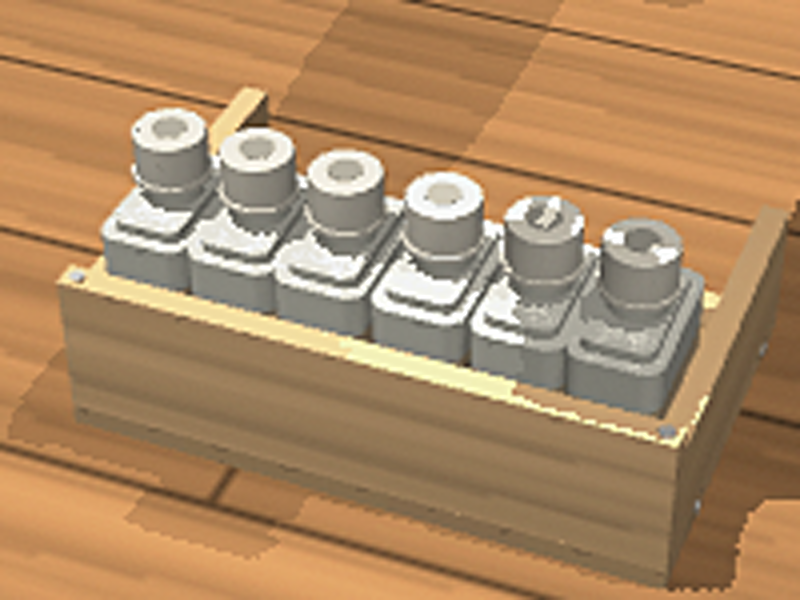

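All six stand in line and upright, with the spare fourth at crop (444,192). I'll check the numbers against the neighbours before handing in.

Run:
```python
from h import *
for p in((169,126),(258,148),(346,170),(444,192),(544,214),(641,240)):
    print(toR(onz("scene",(200+p[0]/4,200+p[1]/4),.162))[:2])
```

```text
[ 0.0558 -0.1223]
[ 0.0565 -0.0729]
[ 0.0573 -0.0253]
[0.0564 0.0255]
[0.0551 0.0758]
[0.0572 0.1244]
```

```bash
python3 -c "
from plant import finish_job
print(finish_job())"
```

```text
the job is handed in; nothing more can be done
None
```

The job is handed in: by my final camera check and force readings, the spare bottle stands upright and square between row_l2 and row_r3, home against the back board, and released. No verdict came back.

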